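# Shut the damp box and hold the humidity probe in its port

### The arm

A 6-joint arm with a two-finger parallel gripper is mounted at the origin on the work surface. World frame = base frame: x ahead of the robot, y to its left, z up, the work surface at z = 0. Lengths are in m, angles in rad, forces in N, time in s.
With the tool pointing down it reaches from about 0.325 to 0.85 m from the base axis. Payload 15.5 kg.
Tool frame: the origin (TCP) lies between the finger pads; the fingertips stand bot.finger_overhang ahead of it and the grasp point (between the pads) lies 2 mm behind it (bot.finger_overhang is the distance from the TCP to the fingertips, in m); z points along the fingers, y is the direction in which the jaws open and shut (so a half turn about z gives the same grasp; the last joint's range is limited). The gripper opens to 91 mm and grips with 3 to 60 N. Pads are 32 mm wide; open, the fingers measure 118 mm over their backs; the gripper's body (76 mm by 178 mm) begins 60 mm behind the grasp point.
Start: joints at [1.016, 0.494, 1.345, -0, 1.302, -0.096], TCP at [0.277, 0.56, 0.231] pointing down, gripper open.
Joint ranges: [-2.91, 2.91], [-0.82, 2.16], [0.22, 2.67], [-1.22, 4.37], [0.12, 2.79], [-3.08, 3.08]. Speed limits (rad/s): [1.89, 1.89, 2.57, 3.01, 3.01, 3.01].

### API

Orientations are given as a unit quaternion [w, x, y, z].
In Python, from bench import bot gives the robot as it stands.
- The arm moves only by the tool drive_tool, never from a script. Its argument "series" is a list of rows, each a list of 3 entries, a list of its own where there are three numbers: the finger opening in m, from 0 to 0.0912, then the shift along the tool's x, y, z in m, then the turn, a rotation vector about the tool's x, y, z in rad. In form: [[grip, [tx, ty, tz], [ax, ay, az]], ...]. A call has exactly 8 rows; each row shifts and turns the pose as measured when the row begins, along the tool's axes as they then stand; what a row does not reach is not made up. A row lasts 1/8 s, in which the tool goes at most 62.5 mm and 10.7 degrees, less where a joint would pass 70% of its speed; a pose out of reach is approached as far as the arm can. A call with a gripper value outside its range is refused whole. The fingers move at their own pace and stop on an object; "squeeze" is the grip in N (left out, the last holds). Time passes only in rows, so rows that do not move let the fingers close, or fill a call up. It gives the time, the measured TCP pose, the force and the opening at its end, in the units of the state.
- bot.read_state(): the state, without advancing time (a new reading comes with each control period).
- bot.camera(name): name is "scene" or "top"; returns (picture, depth): 400x640x3 uint8, red, green, blue; 400x640 float32, m along the optical axis (not along the pixel's ray), 0 where there is no reading.
- bot.calibration(name): a dict with "intrinsics" (3x3 intrinsics, pixels), "k1" (the pictures are not rectified: a ray, as slopes to the right and down, at radius r is drawn at 1 + k1 r^2 times it, then the intrinsics apply), "rvec" (rotation vector, rad) and "tvec" (3), from world to camera coordinates, as OpenCV has them. Camera axes: x right, y down, z forward; pixel columns grow to the right and rows downward; lengths in m; the calibration is good to about 2 mm. A picture is of the moment at which its call begins. calibration takes no time and is no camera call.
- bot.sign_off(): hands the job in, once; it reports no verdict.
Trained networks look in the newest picture that a camera, given by its name, has taken for a name from the list of things; names that differ only in an ending like _2 or _b are one class to them, and where a whole thing is asked for, a point or a joint stands for the part that bears it (a point fixed in the world has none). Each returns a list of dicts, best first, with "score" (0 to 1); they miss things now and then, are a little off and sometimes report something else, mostly with a low value. They report only what shows in the picture. A call takes as long as a camera call.
- bot.find_in(camera, label): "point" ([x, y, z] in m, in the coordinates of the camera as it stood for that picture, good to about 4 mm: the middle of the surface that is visible of it).
- bot.pinpoint(camera, label): "point" ([x, y, z] in m, in the coordinates of the camera as it stood for that picture, good to about 4 mm: a listed point, or the origin of a listed thing).
The state is a dict: "t": time; "q": joint angles; "joint_velocities": joint speeds; "joint_efforts": joint torques, N m; "ee_pos": TCP position; "ee_rot": TCP orientation; "force": force on the tool from outside, world axes, zero at the start; "torque": the same for the moment, N m; "opening": finger opening in m.
Only numpy, scipy, OpenCV 4.12 (cv2) and the standard library are available. Lean on these libraries where they do the work, as an engineer would, in place of code of your own. Each camera call takes 0.05 s, during which the arm holds its last target. There are 200 camera calls.

### The job

Gently swing the damp box's lid fully shut, so that its tab drops behind the rim. Then lift the humidity probe out of its stand and lower its stem upright through the port in the lid, never touching the box or the lid with it, until the tip is 60 mm below the mouth of the port. Finish holding the probe still there, centred in the port, in the gripper, and leave everything else on the bench where it is.

Things in the scene. Friction and masses are not known exactly. Their poses are not given: they have to be found in the camera images.
- lid (a joint): opening angle of the damp box's white plastic lid, rad: 0 fully shut, up to 1.6 (a little past upright). Its hinge is stiff: the lid stays wherever it is left; pushing it shut takes about 3 N near its free edge. The lid is a 196 x 196 mm plate, 6 mm thick, whose underside lies on the box's rim when shut, with a 20 mm deep tab hanging under its free edge.
- hinge (a point): middle of the lid's hinge line, on the top of the box's wall, 90 mm above the bench; fixed to the box. x runs along the hinge line, y points outward from the box, z up. The shut lid reaches from here 198 mm towards -y, its upper face 6 mm above this point; at angle a its free edge lies 198 cos(a) mm towards -y and 198 sin(a) mm up.
- case: damp box: grey plastic open box 200 x 200 mm, 90 mm high, walls 8 mm, with a plaster floor whose top is 28 mm above the bench and clay reliefs up to 13 mm high on it (none within 35 mm of the middle, under the port). Origin: centre of its underside; z up, the hinge along the +y edge, the lid's free edge over the -y edge. It stands fast on the bench.
- port (a point): centre of the mouth of the lid's port: the upper end of a round collar (outer diameter 38 mm, standing 14 mm above the lid's upper face) in the middle of the lid. The bore is 26 mm wide and 20 mm deep, right through the lid. Moves with the lid; z points out of the port, up when the lid is shut, when the mouth is 110 mm above the bench.
- handle (a point): centre of the black handle of the humidity probe: a square bar 24 x 24 mm, 60 mm high, faces along its x and y; z up along the probe. The thing to grip. The bare steel stem (10 mm diameter) goes down 100 mm from the handle's underside. Probe mass about 0.12 kg. It stands upright in the stand, its handle's centre 135 mm above the bench.
- tip (a point): the lower end of the probe's stem, on its axis, 130 mm below the handle's centre. z up along the stem.
- stem (a point): point on the stem's axis 60 mm above the tip: level with the port's mouth when the probe is at its depth.
- stand: wooden block 60 x 60 mm, 45 mm high, standing fast on the bench, with one hole 40 mm deep and 11.5 mm wide in its top that holds the probe. Origin: centre of its underside.
- jar: bystander: white ceramic cup, 60 mm wide, 70 mm high. Origin: centre of its underside.
- cutter: bystander: steel ring cutter, 52 mm wide, 30 mm high. Origin: centre of its underside.
- figurine: bystander: grey clay figurine, 52 mm wide, 78 mm high. Origin: centre of its underside.
- slip: bystander: pale translucent jar with a white cap, 60 mm wide, 130 mm high. Origin: centre of its underside.
- spatula: bystander: spatula 200 mm long lying on the bench.
- brush: bystander: brush 190 mm long lying on the bench.

How it is judged:
On the way, in this order (a step that is already met when the one before it is completed fails the run):
1. the lid is fully shut, the probe still in its stand (value of joint lid below 0.04 rad and distance of tip from where it was at the start of the episode below 0.025 m), for 0.2 s.
2. the probe's tip is above the mouth of the port of the shut lid (value of joint lid below 0.04 rad and horizontal distance between tip and port below 0.03 m and z of tip in the frame of port above 0.002 m), for 0.05 s.
At the end, for the whole second after the job is handed in: The lid is shut (within 0.04 rad); the probe is held in the gripper, at rest, touching neither lid nor box; its tip is 50 to 70 mm below the port's mouth; the tip and the stem at the mouth are both within 5 mm of the port's axis (value of joint lid below 0.04 rad and horizontal distance between each of tip, stem and port below 0.005 m and z of tip in the frame of port between -0.07 and -0.05 m and contact force between probe and the fingers above 1 N and contact force between probe and case below 0.2 N and linear speed of probe below 0.02 m/s); the arm keeps its last pose, push and grip.
It fails at once if the probe touches the box or its lid (contact force between probe and case above 0.3 N).
It fails at once if the lid is slammed (faster than 3 rad/s) (velocity of joint lid below -3 rad/s).
It fails at once if a bystander is shifted by more than 30 mm (distance of any of jar, cutter, figurine, slip, spatula, brush from where it was at the start of the episode above 0.03 m).
It also fails if it takes over 72 s, if anything falls off the work surface, if the arm or the gripper's body presses on something with over 40 N, if the wrist force passes 120 N, or if a joint passes its speed limit or range.

## Working session

There is one attempt and no reset: what is moved stays moved. The work goes in short steps, Python scripts to look and compute and a tool call to move; the robot and the scene stay as the last step left them, time stands still between calls to the robot, and variables do not carry over. Pictures are saved under pics/ and viewed, about 8 in all and at most 12, crops included, and the job is handed in when it is done.

Besides the shell and the picture viewer there is one more tool, called after "Request:" as name([rows], argument=value, ...), one row to a line, values as JSON. drive_tool: Moves the arm, as the interface text tells. Its arguments: {"type":"object","properties":{"series":{"type":"array","items":{"type":"array"}},"squeeze":{"type":"number"}},"required":["series"]}

```bash
mkdir -p pics; cat > h.py <<'E'
import numpy as np, cv2
from scipy.spatial.transform import Rotation as R
from bench import bot
def ext(c):
    k=bot.calibration(c); return cv2.Rodrigues(np.array(k['rvec'],float))[0],np.array(k['tvec'],float).ravel(),np.array(k['intrinsics']),k['k1']
def w(c,p):
    r,t,_,_=ext(c); return r.T@(np.array(p)-t)
def cloud(c,d):
    r,t,K,k1=ext(c); v,u=np.mgrid[:400,:640]
    a=np.stack([(u-K[0,2])/K[0,0],(v-K[1,2])/K[1,1]],-1); b=a.copy()
    for _ in range(8): b=a/(1+k1*(b**2).sum(-1,keepdims=True))
    P=np.dstack([b*d[...,None],d]); return (P-t)@r
def px(c,p):
    r,t,K,k1=ext(c); q=r@np.array(p)+t; s=q[:2]/q[2]; s=s*(1+k1*s@s); return K[:2,:2]@s+K[:2,2]
def snap(c,n):
    im,d=bot.camera(c); cv2.imwrite(f'pics/{n}.png',im[...,::-1]); np.save(f'pics/{n}.npy',d); return im,d
E
cat > a.py <<'E'
from h import *
np.set_printoptions(precision=4,suppress=True)
for c in('scene','top'):
    snap(c,c+'0')
    r,t,_,_=ext(c); print(c,'cam at',-r.T@t)
    for l in ['hinge','case','port','handle','tip','stand','jar','cutter','figurine','slip','spatula','brush']:
        for o in bot.pinpoint(c,l)[:2]: print(l,round(o['score'],2),w(c,o['point']),px(c,w(c,o['point'])).round())
s=bot.read_state(); print(s['t'],s['ee_pos'],s['ee_rot'],bot.finger_overhang,s['force'])
E
python3 a.py
```

```text
scene cam at [ 1.4696 -0.4211  0.9199]
hinge 0.96 [0.5662 0.2253 0.0905] [385. 205.]
case 0.8 [0.5385 0.1378 0.0055] [354. 228.]
port 0.91 [0.5658 0.239  0.1913] [393. 177.]
handle 0.7 [ 0.4759 -0.1503  0.1372] [258. 207.]
stand 0.94 [ 0.4797 -0.1535  0.0006] [260. 243.]
stand 0.72 [ 0.4431 -0.4358 -0.0009] [164. 262.]
jar 0.65 [ 0.5544 -0.2934  0.001 ] [222. 273.]
cutter 0.75 [ 0.6645 -0.1334 -0.002 ] [289. 283.]
figurine 0.75 [ 0.6919 -0.2528  0.0024] [250. 302.]
slip 0.76 [ 0.3886  0.4524 -0.0027] [411. 183.]
spatula 0.72 [ 0.4465 -0.4356  0.0006] [164. 262.]
brush 0.63 [ 0.6155 -0.4376 -0.0019] [174. 305.]
top cam at [0.4261 0.0015 1.2833]
hinge 0.98 [0.5644 0.2321 0.0924] [224. 184.]
case 0.69 [0.5367 0.1332 0.0011] [263. 197.]
port 0.58 [0.57   0.2401 0.1924] [213. 177.]
handle 0.45 [ 0.4783 -0.1567  0.1357] [368. 216.]
stand 0.56 [ 0.4772 -0.1515 -0.0015] [360. 219.]
jar 0.96 [ 0.5599 -0.2973 -0.0028] [409. 192.]
cutter 0.49 [ 0.664  -0.1383  0.0004] [356. 156.]
figurine 0.47 [ 0.6928 -0.2587 -0.0003] [396. 147.]
slip 0.69 [0.5697 0.2424 0.1911] [212. 177.]
slip 0.6 [0.3899 0.4533 0.0035] [151. 246.]
spatula 0.76 [ 0.4441 -0.4372  0.0051] [457. 231.]
brush 0.59 [ 0.6142 -0.4364  0.0019] [455. 174.]
1.3 [0.2768 0.5604 0.2309] [0.     0.2274 0.9738 0.    ] 0.017 [-0.3236  0.8367  0.1869]
```

```bash
python3 - <<'E'
import cv2,numpy as np
a=cv2.imread('pics/scene0.png')[100:330,130:450];b=cv2.imread('pics/top0.png')[100:330,130:450]
cv2.imwrite('pics/c0.png',cv2.resize(np.hstack([a,b]),None,fx=1.25,fy=1.25,interpolation=2))
E
```

```text
(no output)
```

View pics/c0.png

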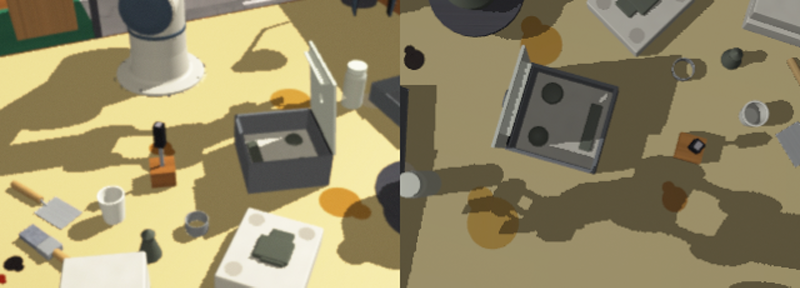

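```bash
cat > b.py <<'E'
from h import *
np.set_printoptions(precision=4,suppress=True)
P={c:cloud(c,np.load(f'pics/{c}0.npy')).reshape(-1,3) for c in('scene','top')}
D={c:np.load(f'pics/{c}0.npy').ravel()>0 for c in P}
for c in P:
    p=P[c][D[c]]
    m=(abs(p[:,0]-.55)<.2)&(abs(p[:,1]-.17)<.17)
    top=p[m&(abs(p[:,2]-.09)<.006)]
    lid=p[m&(p[:,2]>.11)&(p[:,2]<.32)]
    print(c,'rim',len(top),cv2.minAreaRect(top[:,:2].astype(np.float32)),'z',np.median(top[:,2]) if len(top) else 0)
    print(' lid',len(lid),lid.min(0),lid.max(0))
    u,s,v=np.linalg.svd(lid-lid.mean(0),full_matrices=False); print(' plane n',v[2],s/np.sqrt(len(lid)),lid.mean(0))
    h=p[(np.hypot(p[:,0]-.477,p[:,1]+.153)<.035)&(p[:,2]>.155)]
    print(' handletop',len(h),h.mean(0) if len(h) else 0,cv2.minAreaRect(h[:,:2].astype(np.float32)) if len(h)>3 else 0)
    h=p[(np.hypot(p[:,0]-.477,p[:,1]+.153)<.055)&(abs(p[:,2]-.045)<.005)]
    print(' standtop',len(h),cv2.minAreaRect(h[:,:2].astype(np.float32)) if len(h)>3 else 0)
E
python3 b.py
```

```text
scene rim 698 ((0.5389700531959534, 0.13692528009414673), (0.20560692250728607, 0.20819173753261566), 75.107666015625) z 0.08965335425092844
 lid 1158 [0.4639 0.1731 0.1102] [0.6623 0.2546 0.2901]
 plane n [-0.2408 -0.9584 -0.153 ] [0.0586 0.0575 0.0049] [0.5782 0.2113 0.2129]
 handletop 66 [ 0.4829 -0.1544  0.1634] ((0.48064181208610535, -0.15422211587429047), (0.02344515547156334, 0.02696799859404564), 55.51225662231445)
 standtop 277 ((0.47781574726104736, -0.15331435203552246), (0.059760916978120804, 0.06842539459466934), 75.12651824951172)
top rim 818 ((0.5381845235824585, 0.1347256898880005), (0.2007523626089096, 0.20039257407188416), 75.00202941894531) z 0.08947737005444338
 lid 968 [0.4638 0.1737 0.1125] [0.656  0.254  0.2921]
 plane n [-0.2537 -0.9509 -0.1775] [0.0536 0.0317 0.0079] [0.5537 0.2082 0.2671]
 handletop 91 [ 0.4772 -0.1528  0.1647] ((0.4772663414478302, -0.1533314287662506), (0.024056995287537575, 0.023443099111318588), 52.47003936767578)
 standtop 313 ((0.4774620532989502, -0.15359404683113098), (0.060477472841739655, 0.05999400094151497), 74.59651184082031)
```

The picture shows the box with its lid nearly upright: about 1.4 rad, with the hinge on the far (+y) side. The probe stands in its stand at about scene (258, 207), and the depth fits agree with the networks. I'll go round behind the lid with the fingers closed.

Request:
drive_tool([
  [0,[0,0,-0.03],[0,0,-0.1]],
  [0,[0,0,-0.03],[0,0,-0.1]],
  [0,[-0.05,-0.027,0],[0,0,0]],
  [0,[-0.05,-0.027,0],[0,0,0]],
  [0,[-0.05,-0.027,0],[0,0,0]],
  [0,[-0.05,-0.027,0],[0,0,0]],
  [0,[-0.05,-0.027,0],[0,0,0]],
  [0,[-0.05,-0.027,0],[0,0,0]],
])

```text
t: 2.3
ee_pos: [0.532, 0.325, 0.2933]
ee_rot: [0.001, 0.122, 0.992, 0.001]
force: [-0.4, 1.3, -1.0]
opening: 0.0143
```

```bash
cat > s.py <<'E'
from h import *
import sys
np.set_printoptions(precision=4,suppress=True)
s=bot.read_state(); q=s['ee_rot']; M=R.from_quat([*q[1:],q[0]]).as_matrix()
p=np.array(s['ee_pos']); Y=np.array([.2588,.9659,0]); X=np.array([.9659,-.2588,0]); H=np.array([.564,.2316,.09])
print('t',s['t'],'pos',p,'rel hinge',(p-H)@X,(p-H)@Y,p[2]-.09,'toolx ang',np.degrees(np.arctan2(M[1,0],M[0,0])),'tooly ang',np.degrees(np.arctan2(M[1,1],M[0,1])),'zt',M[:,2],'F',np.array(s['force']),'open',s['opening'])
if len(sys.argv)>3: print('tool delta',M.T@(np.array(sys.argv[1:4],float)-p))
E
python3 s.py .577 .280 .278
```

```text
t 2.3 pos [0.532  0.325  0.2933] rel hinge -0.05510717591414605 0.0819297208111093 0.2032927024912333 toolx ang 165.94107838089263 tooly ang 75.94116375701338 zt [ 0.0013  0.0013 -1.    ] F [-0.4004  1.3123 -0.9947] open 0.014311848046955436
tool delta [-0.0546 -0.0327  0.0153]
```

Request:
drive_tool([
  [0,[-0.02,-0.012,0.006],[0,0,0.016]],
  [0,[-0.02,-0.012,0.005],[0,0,0]],
  [0,[-0.015,-0.012,0.004],[0,0,0]],
  [0,[0,-0.015,0],[0,0,0]],
  [0,[0,-0.015,0],[0,0,0]],
  [0,[0,-0.01,0],[0,0,0]],
  [0,[0,0,0],[0,0,0]],
  [0,[0,0,0],[0,0,0]],
])

```text
t: 3.3
ee_pos: [0.5673, 0.2311, 0.2785]
ee_rot: [0.001, 0.132, 0.991, 0.001]
force: [0.9, -0.4, -1.0]
opening: 0.0007
```

```bash
python3 s.py
```

```text
t 3.3 pos [0.5673 0.2311 0.2785] rel hinge 0.0032942835539712854 0.0003448403096982108 0.1884926121439324 toolx ang 164.79510103730397 tooly ang 74.7953202069223 zt [ 0.0023  0.0017 -1.    ] F [ 0.9321 -0.4222 -0.9501] open 0.0006516724782363501
```

Request:
drive_tool([
  [0,[0,-0.01,0.003],[0,0,0]],
  [0,[0,-0.014,0.003],[0,0,0]],
  [0,[0,-0.016,0.004],[0,0,0]],
  [0,[0,-0.016,0.005],[0,0,0]],
  [0,[0,-0.015,0.007],[0,0,0]],
  [0,[0,-0.014,0.008],[0,0,0]],
  [0,[0,-0.014,0.01],[0,0,0]],
  [0,[0,0,0],[0,0,0]],
])

```text
t: 4.3
ee_pos: [0.5392, 0.129, 0.2348]
ee_rot: [0.001, 0.132, 0.991, 0.001]
force: [-0.1, 0.7, 0.4]
opening: 0.0004
```

```bash
python3 s.py
```

```text
t 4.3 pos [0.5392 0.129  0.2348] rel hinge 0.0025498569041536513 -0.10549269587099963 0.14481171487741604 toolx ang 164.79783725750625 tooly ang 74.79799496453052 zt [ 0.0017  0.0022 -1.    ] F [-0.1161  0.7062  0.3867] open 0.0004321864697518067
```

Request:
drive_tool([
  [0,[0,-0.009,0.013],[0,0,0]],
  [0,[0,-0.009,0.014],[0,0,0]],
  [0,[0,-0.008,0.015],[0,0,0]],
  [0,[0,-0.008,0.015],[0,0,0]],
  [0,[0,-0.006,0.016],[0,0,0]],
  [0,[0,-0.005,0.016],[0,0,0]],
  [0,[0,-0.003,0.012],[0,0,0]],
  [0,[0,0,0],[0,0,0]],
])

```text
t: 5.3
ee_pos: [0.5261, 0.0805, 0.1273]
ee_rot: [0.001, 0.131, 0.991, 0.001]
force: [0.6, 0.4, 0.3]
opening: 0.0002
```

```bash
python3 s.py
```

```text
t 5.3 pos [0.5261 0.0805 0.1273] rel hinge 0.0024779322435111743 -0.15571475186978304 0.037348024909747424 toolx ang 164.94750227218964 tooly ang 74.94767715586619 zt [ 0.0021  0.0013 -1.    ] F [0.5964 0.3694 0.3203] open 0.00023327221183193825
```

Request:
drive_tool([
  [0,[0,0,0.006],[0,0,0]],
  [0,[0,0,0.005],[0,0,0]],
  [0,[0,0,0.004],[0,0,0]],
  [0,[0,0,0.002],[0,0,0]],
  [0,[0,0,0.001],[0,0,0]],
  [0,[0,0,0.001],[0,0,0]],
  [0,[0,0,0.001],[0,0,0]],
  [0,[0,0,0],[0,0,0]],
])

```text
t: 6.3
ee_pos: [0.5268, 0.0808, 0.1135]
ee_rot: [0.004, 0.13, 0.991, 0.001]
force: [0.4, -0.4, -0.6]
opening: 0.0005
```

```bash
python3 s.py
```

```text
t 6.3 pos [0.5268 0.0808 0.1135] rel hinge 0.003070384069906492 -0.15524305855333284 0.02346269567106561 toolx ang 165.04940761494822 tooly ang 75.05050312702755 zt [ 0.008   0.0004 -1.    ] F [ 0.3645 -0.4409 -0.5907] open 0.0005080168596921963
```

Request:
drive_tool([
  [0,[0,0,0.002],[0,0,0]],
  [0,[0,0,0.003],[0,0,0]],
  [0,[0,0,0.003],[0,0,0]],
  [0,[0,0,0.003],[0,0,0]],
  [0,[0,0,0],[0,0,0]],
  [0,[0,0,-0.02],[0,0,0]],
  [0,[0,0,-0.04],[0,0,0]],
  [0,[0,0,-0.04],[0,0,0]],
])

```text
t: 7.3
ee_pos: [0.524, 0.0811, 0.2139]
ee_rot: [0.005, 0.129, 0.992, 0.001]
force: [0.4, 0.0, 0.1]
opening: 0.0004
```

```bash
python3 s.py .4775 -.153 .27; python3 - <<'E'
from h import *
im,d=snap('scene','s1'); cv2.imwrite('pics/c1.png',cv2.resize(im[120:320,220:440,::-1],None,fx=3,fy=3,interpolation=2))
P=cloud('scene',d).reshape(-1,3)[d.ravel()>0]
X=np.array([.9659,-.2588,0]); Y=np.array([.2588,.9659,0]); C=np.array([.538,.135,0])
a=(P-C)@X;b=(P-C)@Y
m=(abs(a)<.09)&(abs(b)<.09)&(np.hypot(a,b)>.05)&(abs(P[:,2]-.096)<.03)
A=np.c_[b[m],np.ones(m.sum())]; k=np.linalg.lstsq(A,P[m,2],rcond=None)[0]; r=P[m,2]-A@k; g=abs(r)<.005
print(m.sum(),np.linalg.lstsq(A[g],P[m,2][g],rcond=None)[0],g.sum())
E
```

```text
t 7.3 pos [0.524  0.0811 0.2139] rel hinge 0.0003427503927909042 -0.15567152244970217 0.12385264922729683 toolx ang 165.13088724687768 tooly ang 75.13253147835815 zt [ 0.0109 -0.0001 -0.9999] F [0.4273 0.0244 0.1106] open 0.00042447191855379834
tool delta [-0.0157 -0.2381 -0.0566]
1611 [-2.35949948e-05  9.63135503e-02] 1606
```

View pics/c1.png

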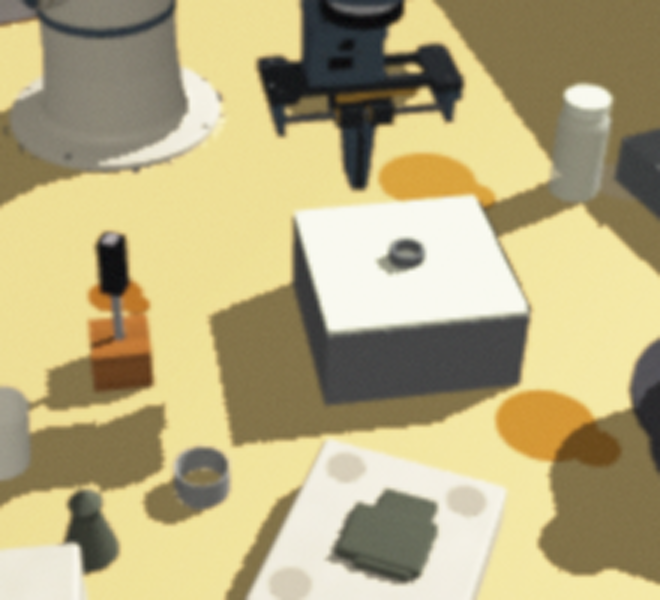

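The picture shows the lid lying flat on the box (crop around (410, 265)), and the depth slope is 0. The probe is still in its stand at crop (110, 300). Next I'll open the fingers and set the tool for the grasp.

```bash
cat > g.py <<'E'
from h import *
import sys
np.set_printoptions(precision=4,suppress=True)
# target x y z tooly-angle
x,y,z,a=map(float,sys.argv[1:5]); a=np.radians(a)
s=bot.read_state(); q=s['ee_rot']; M=R.from_quat([*q[1:],q[0]]).as_matrix(); p=np.array(s['ee_pos'])
yy=np.array([np.cos(a),np.sin(a),0]); zz=np.array([0,0,-1.]); T=np.c_[np.cross(yy,zz),yy,zz]
print('t',s['t'],'pos',p,'zt',M[:,2],'F',np.array(s['force']),'open',s['opening'])
print('shift now axes',M.T@(np.array([x,y,z])-p),'turn',R.from_matrix(M.T@T).as_rotvec(),'shift in final axes',T.T@(np.array([x,y,z])-p))
E
python3 g.py .4775 -.1533 .25 54; python3 - <<'E'
from h import *
np.set_printoptions(precision=4,suppress=True)
im,d=snap('top','t1'); P=cloud('top',d).reshape(-1,3)[d.ravel()>0]
h=P[(np.hypot(P[:,0]-.477,P[:,1]+.153)<.035)&(P[:,2]>.155)]; print(len(h),h.mean(0),cv2.minAreaRect(h[:,:2].astype(np.float32)))
im2,d2=snap('scene','s2')
v=np.hstack([cv2.resize(i[y:y+40,x:x+40,::-1],None,fx=9,fy=9,interpolation=0) for i,(x,y) in((im,(348,196)),(im2,(238,185)))]); cv2.imwrite('pics/c2.png',v)
E
```

```text
t 7.35 pos [0.5261 0.0813 0.2187] zt [ 0.0173  0.0002 -0.9999] F [2.74   0.7012 6.0883] open 0.00076754016671705
shift now axes [-0.0137 -0.239  -0.0321] turn [0.0076 0.0156 0.3689] shift in final axes [-0.0986 -0.2183 -0.0313]
93 [ 0.4772 -0.1527  0.1643] ((0.47743135690689087, -0.1531781405210495), (0.0237337164580822, 0.023797791451215744), 50.069461822509766)
```

View pics/c2.png

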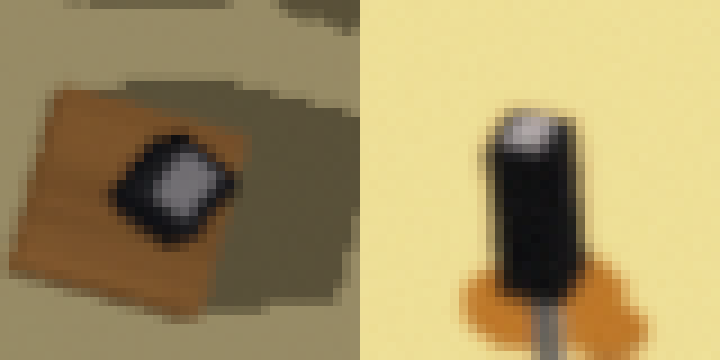

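The crops show the handle top as a diamond, with faces at about 50–53° (left crop, centre about (178, 188)). It stands upright.

Request:
drive_tool([
  [0.06,[0,-0.02,-0.01],[0.002,0.004,0.1]],
  [0.06,[0,-0.04,-0.01],[0.002,0.004,0.1]],
  [0.06,[0,-0.04,-0.01],[0.002,0.004,0.1]],
  [0.06,[0,-0.04,0],[0.002,0.004,0.1]],
  [0.06,[-0.02,-0.03,0],[0,0,0]],
  [0.06,[-0.015,-0.02,0],[0,0,0]],
  [0.06,[0,0,0],[0,0,0]],
  [0.06,[0,0,0],[0,0,0]],
])

```text
t: 8.45
ee_pos: [0.4581, -0.1098, 0.2368]
ee_rot: [-0.007, 0.33, 0.944, -0.001]
force: [0.1, 0.3, -0.7]
opening: 0.0604
```

```bash
python3 g.py .4774 -.1532 .14 52
```

```text
t 8.45 pos [ 0.4581 -0.1098  0.2368] zt [-0.0128  0.0029 -0.9999] F [ 0.133   0.2724 -0.6607] open 0.06035264701627952
shift now axes [-0.0433 -0.0214  0.0964] turn [-0.0057 -0.0119 -0.0085] shift in final axes [-0.042  -0.0223  0.0968]
```

Request:
drive_tool([
  [0.06,[-0.014,-0.008,0],[-0.003,-0.006,-0.004]],
  [0.06,[-0.014,-0.007,0],[-0.003,-0.006,-0.004]],
  [0.06,[-0.014,-0.007,0],[0,0,0]],
  [0.06,[0,0,0],[0,0,0]],
  [0.06,[0,0,0],[0,0,0]],
  [0.06,[0,0,0],[0,0,0]],
  [0.06,[0,0,0],[0,0,0]],
  [0.06,[0,0,0],[0,0,0]],
])

```text
t: 9.45
ee_pos: [0.479, -0.1543, 0.2361]
ee_rot: [0.0, 0.324, 0.946, 0.0]
force: [-0.8, -0.5, 1.0]
opening: 0.0598
```

```bash
python3 g.py .4774 -.1532 .14 52
```

```text
t 9.45 pos [ 0.479  -0.1543  0.2361] zt [ 0.0006  0.0005 -1.    ] F [-0.8157 -0.5405  0.9658] open 0.05980945828861928
shift now axes [ 0.002  -0.0002  0.0961] turn [0.0007 0.0002 0.0025] shift in final axes [ 0.002  -0.0001  0.0961]
```

Request:
drive_tool([
  [0.06,[0.001,0,0.02],[0,0,0]],
  [0.06,[0.001,0,0.02],[0,0,0]],
  [0.06,[0,0,0.02],[0,0,0]],
  [0.06,[0,0,0.02],[0,0,0]],
  [0.06,[0,0,0.014],[0,0,0]],
  [0.06,[0,0,0],[0,0,0]],
  [0.06,[0,0,0],[0,0,0]],
  [0.06,[0,0,0],[0,0,0]],
])

```text
t: 10.45
ee_pos: [0.4787, -0.1528, 0.1413]
ee_rot: [0.002, 0.324, 0.946, 0.0]
force: [0.1, 0.4, 0.9]
opening: 0.0598
```

```bash
python3 g.py .4774 -.1532 .14 52
```

```text
t 10.45 pos [ 0.4787 -0.1528  0.1413] zt [ 0.0041 -0.0011 -1.    ] F [0.0905 0.4439 0.9478] open 0.05981138612737162
shift now axes [ 0.0008 -0.0011  0.0013] turn [0.0017 0.0039 0.0034] shift in final axes [ 0.0008 -0.0011  0.0013]
```

Request:
drive_tool([
  [0.045,[0,-0.001,0],[0.001,0.002,0]],
  [0.035,[0,0,0],[0.001,0.002,0]],
  [0.03,[0,0,0],[0,0,0]],
  [0.025,[0,0,0],[0,0,0]],
  [0.015,[0,0,0],[0,0,0]],
  [0.015,[0,0,0],[0,0,0]],
  [0.015,[0,0,0],[0,0,0]],
  [0.015,[0,0,0],[0,0,0]],
], squeeze=25)

```text
t: 11.45
ee_pos: [0.4788, -0.1537, 0.1422]
ee_rot: [0.001, 0.324, 0.946, -0.0]
force: [0.8, 1.0, -0.5]
opening: 0.0236
```

```bash
python3 g.py .4774 -.1532 .32 52
```

```text
t 11.45 pos [ 0.4788 -0.1537  0.1422] zt [ 0.0014 -0.0006 -1.    ] F [ 0.8066  1.0274 -0.5271] open 0.02361532408458866
shift now axes [ 0.0012 -0.0003 -0.1778] turn [0.0004 0.0014 0.0034] shift in final axes [ 0.0014 -0.0004 -0.1778]
```

Request:
drive_tool([
  [0.015,[0,0,-0.015],[0,0,0]],
  [0.015,[0,0,-0.02],[0,0,0]],
  [0.015,[0,0,-0.025],[0,0,0]],
  [0.015,[0,0,-0.03],[0,0,0]],
  [0.015,[0,0,-0.03],[0,0,0]],
  [0.015,[0,0,-0.03],[0,0,0]],
  [0.015,[0,0,-0.02],[0,0,0]],
  [0.015,[0,0,0],[0,0,0]],
])

```text
t: 12.45
ee_pos: [0.4773, -0.1537, 0.3162]
ee_rot: [-0.001, 0.324, 0.946, -0.0]
force: [-0.6, -0.0, -1.2]
opening: 0.0238
```

```bash
cat > m.py <<'E'
from h import *
import sys
np.set_printoptions(precision=4,suppress=True)
# stem axis from scene+top depth relative to TCP; port collar
s=bot.read_state(); p=np.array(s['ee_pos'])
for c in('scene','top'):
    im,d=snap(c,c+sys.argv[1])
    P=cloud(c,d).reshape(-1,3)[d.ravel()>0]
    h=np.hypot(P[:,0]-p[0],P[:,1]-p[1])
    m=(h<.018)&(P[:,2]<p[2]-.04)&(P[:,2]>p[2]-.15)
    if m.sum()>5:
        k=np.polyfit(P[m,2]-p[2],P[m,:2]-p[:2],1); print(c,'stem n',m.sum(),'zmin rel',P[m,2].min()-p[2],'slope',k[0],'at -.13',k[1]-.13*k[0],'at -.07',k[1]-.07*k[0])
    m=(np.hypot(P[:,0]-.538,P[:,1]-.135)<.03)&(abs(P[:,2]-.11)<.004)
    if m.sum()>5: print(c,'collar',m.sum(),cv2.minAreaRect(P[m,:2].astype(np.float32)),cv2.minEnclosingCircle(P[m,:2].astype(np.float32)))
    for l in('port','tip','handle','stem','case'):
        for o in bot.pinpoint(c,l)[:1]: print(c,l,round(o['score'],2),w(c,o['point']))
print('TCP',p)
E
python3 m.py 3; python3 g.py .538 .135 .305 52
python3 -c "
import cv2
cv2.imwrite('pics/c3.png',cv2.resize(cv2.imread('pics/scene3.png')[100:300,200:440],None,fx=3,fy=3,interpolation=2))"
```

```text
scene stem n 104 zmin rel -0.13559595372013233 slope [-0.0046 -0.0063] at -.13 [ 0.0025 -0.0011] at -.07 [ 0.0022 -0.0015]
scene collar 58 ((0.5400797128677368, 0.13348716497421265), (0.0354347787797451, 0.03700060769915581), 3.6348934173583984) ((0.5410059690475464, 0.13368771970272064), 0.020080000162124634)
scene port 0.72 [0.5378 0.1364 0.1079]
scene tip 0.74 [0.5363 0.136  0.1109]
scene handle 0.58 [ 0.4767 -0.152   0.3097]
scene stem 0.7 [ 0.4764 -0.1513  0.2376]
scene case 0.75 [0.5374 0.1381 0.0011]
top collar 73 ((0.5371884107589722, 0.13485583662986755), (0.03527502715587616, 0.03520641848444939), 88.99282836914062) ((0.5374264121055603, 0.13491302728652954), 0.018926363438367844)
top port 0.82 [0.541  0.1361 0.1082]
top tip 0.2 [0.5401 0.1359 0.1121]
top case 0.58 [0.5372 0.1342 0.0035]
TCP [ 0.4773 -0.1537  0.3162]
t 13.05 pos [ 0.4769 -0.1534  0.3152] zt [-0.004  0.001 -1.   ] F [-0.1903 -0.1459 -1.9888] open 0.02373949579814237
shift now axes [0.1285 0.2653 0.0102] turn [-0.0017 -0.0038  0.0031] shift in final axes [0.1294 0.2649 0.0102]
```

View pics/c3.png

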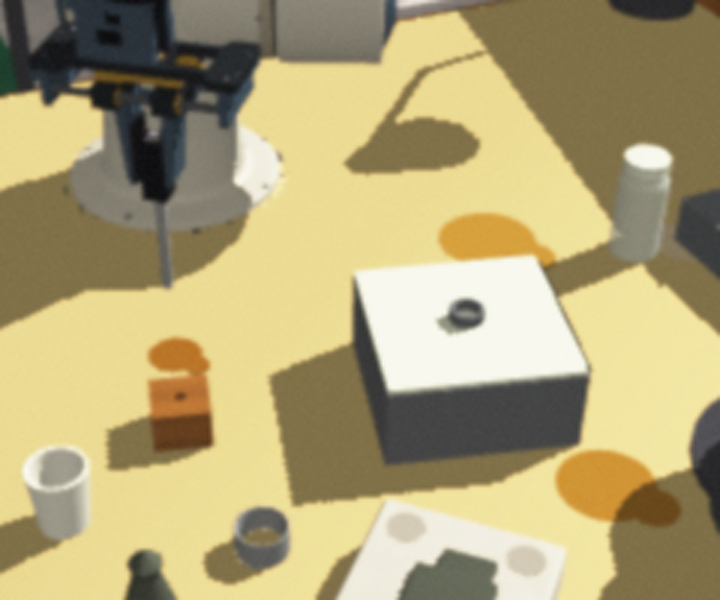

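The probe hangs upright from the gripper, with its tip at crop (167, 285). The stand is empty and the lid is shut, with the port at crop (467, 313). I'll move over the port now.

Request:
drive_tool([
  [0.015,[0.01,0.02,0],[0,-0.002,0]],
  [0.015,[0.02,0.04,0],[0,-0.002,0]],
  [0.015,[0.023,0.047,0],[0,0,0]],
  [0.015,[0.023,0.047,0],[0,0,0]],
  [0.015,[0.022,0.046,0],[0,0,0]],
  [0.015,[0.014,0.03,0],[0,0,0]],
  [0.015,[0.006,0.014,0],[0,0,0]],
  [0.015,[0,0,0],[0,0,0]],
])

```text
t: 14.05
ee_pos: [0.5355, 0.1189, 0.3144]
ee_rot: [0.0, 0.325, 0.946, -0.001]
force: [-0.6, 0.3, -1.8]
opening: 0.0235
```

```bash
python3 g.py .538 .135 .275 52
```

```text
t 14.05 pos [0.5355 0.1189 0.3144] zt [ 0.0002 -0.0023 -1.    ] F [-0.5868  0.2757 -1.8397] open 0.023513289954106904
shift now axes [0.008  0.0143 0.0394] turn [-0.0016  0.0016  0.0013] shift in final axes [0.008  0.0142 0.0394]
```

Request:
drive_tool([
  [0.015,[0.004,0.007,0.005],[0,0,0]],
  [0.015,[0.004,0.007,0.01],[-0.001,0.001,0]],
  [0.015,[0,0,0.01],[0,0,0]],
  [0.015,[0,0,0.01],[0,0,0]],
  [0.015,[0,0,0.003],[0,0,0]],
  [0.015,[0,0,0],[0,0,0]],
  [0.015,[0,0,0],[0,0,0]],
  [0.015,[0,0,0],[0,0,0]],
])

```text
t: 15.05
ee_pos: [0.5377, 0.1325, 0.2735]
ee_rot: [-0.0, 0.327, 0.945, -0.001]
force: [-0.7, -0.5, -1.1]
opening: 0.0241
```

```bash
python3 g.py .538 .135 .275 52; python3 m.py 4
python3 -c "
import cv2,numpy as np
cv2.imwrite('pics/c4.png',cv2.resize(cv2.imread('pics/scene4.png')[150:235,300:410],None,fx=7,fy=7,interpolation=2))"
```

```text
t 15.05 pos [0.5377 0.1325 0.2735] zt [-0.0008 -0.0016 -1.    ] F [-0.6754 -0.5287 -1.1464] open 0.02411415101853932
shift now axes [ 0.0012  0.0022 -0.0015] turn [-0.0017  0.0004 -0.0022] shift in final axes [ 0.0012  0.0022 -0.0015]
scene stem n 93 zmin rel -0.13660439575622646 slope [ 0.026  -0.0108] at -.13 [ 0.0006 -0.002 ] at -.07 [ 0.0022 -0.0026]
scene collar 58 ((0.5392309427261353, 0.1331138014793396), (0.03752698749303818, 0.03803437948226929), 10.371332168579102) ((0.5375338792800903, 0.13385537266731262), 0.02135542407631874)
scene port 0.95 [0.5355 0.1354 0.1109]
scene tip 0.8 [0.5311 0.1356 0.1348]
scene handle 0.75 [0.5346 0.1331 0.269 ]
scene stem 0.5 [0.5361 0.1292 0.1984]
scene case 0.69 [0.5356 0.1388 0.0038]
top port 0.62 [0.536  0.131  0.0026]
top tip 0.55 [ 0.6643 -0.1369  0.0011]
top stem 0.63 [0.5362 0.1345 0.0031]
top case 0.7 [0.5372 0.1331 0.0024]
TCP [0.5377 0.1325 0.2735]
```

View pics/c4.png

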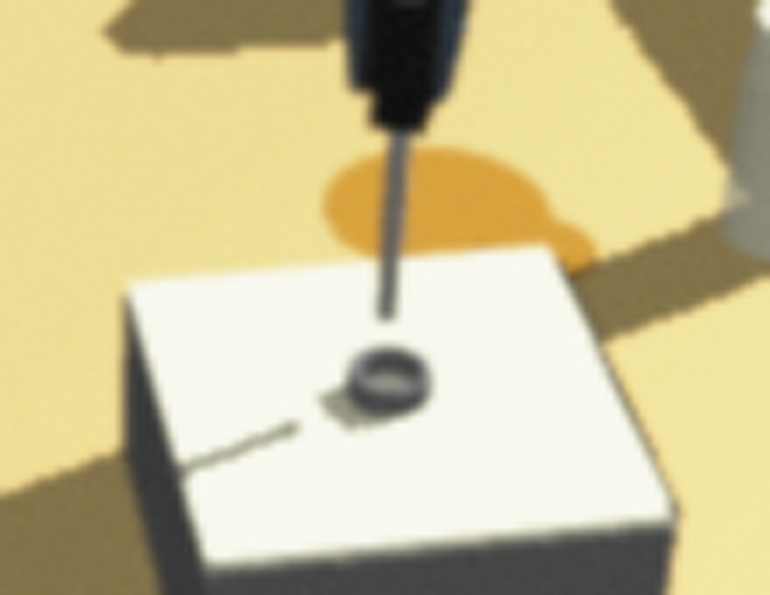

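```bash
cat > l.py <<'E'
from h import *
import sys
np.set_printoptions(precision=4,suppress=True)
n=sys.argv[1]; p=np.array([float(v) for v in sys.argv[2:5]]); zlo=float(sys.argv[5])
d=np.load(f'pics/scene{n}.npy'); C=cloud('scene',d); r,t,K,k1=ext('scene'); right=r[0]; cam=-r.T@t
lat=(C-p)@right; f=np.r_[p[:2]-cam[:2],0]; f/=np.linalg.norm(f); dep=(C-p)@f; Z=C[...,2]
print('right',right,'fwd',f)
m=(d>0)&(abs(lat)<.012)&(abs(dep)<.03)&(Z<p[2]-.045)&(Z>zlo)
rows=np.unique(np.where(m)[0]); A=np.array([(Z[v][m[v]].mean()-p[2],lat[v][m[v]].mean(),np.median(dep[v][m[v]]),m[v].sum()) for v in rows])
print(A[::3])
for j,nm in((1,'lat'),(2,'dep')):
    k=np.polyfit(A[:,0],A[:,j],1); print(nm,'slope',k[0],'at tip',np.polyval(k,-.137),'at stem pt',np.polyval(k,-.077))
m=(d>0)&(np.hypot(C[...,0]-.538,C[...,1]-.135)<.026)&(abs(Z-.11)<.005)
L=lat[m]; D=dep[m]; print('collar lat',L.min(),L.max(),'mid',(L.min()+L.max())/2,'dep',D.min(),D.max(),(D.min()+D.max())/2)
E
python3 l.py 4 .5377 .1325 .2735 .13
```

```text
right [0.4065 0.9137 0.0051] fwd [-0.8597  0.5107  0.    ]
[[-0.047  -0.0019 -0.0027  3.    ]
 [-0.0559 -0.0025 -0.0029  3.    ]
 [-0.0666 -0.0018 -0.0029  3.    ]
 [-0.0765 -0.0013 -0.0041  3.    ]
 [-0.0874 -0.0021 -0.005   4.    ]
 [-0.0975 -0.003  -0.0054  3.    ]
 [-0.1097 -0.0021 -0.0016  3.    ]
 [-0.1193 -0.0017 -0.0033  3.    ]
 [-0.1319 -0.0023 -0.0023  4.    ]]
lat slope 0.004203394979486537 at tip -0.002165604665778781 at stem pt -0.0019134009670095885
dep slope -0.020959090530059368 at tip -0.0018284762456470395 at stem pt -0.0030860216774506017
collar lat -0.0169897756183171 0.019393698633357215 mid 0.0012019615075200569 dep -0.020881038585389197 0.021194344822551833 0.00015665311858131803
```

The stem tip hangs just behind and above the collar (tip at crop (387, 318), collar at (390, 382)). Measured in the scene camera, it sits about 3.5 mm to the image left of the collar's axis, so I'll correct that.

Request:
drive_tool([
  [0.015,[0,0.002,0],[-0.001,0,0]],
  [0.015,[0,0.002,0],[0,0,0]],
  [0.015,[0,0,0],[0,0,0]],
  [0.015,[0,0,0.003],[0,0,0]],
  [0.015,[0,0,0.003],[0,0,0]],
  [0.015,[0,0,0.003],[0,0,0]],
  [0.015,[0,0,0],[0,0,0]],
  [0.015,[0,0,0],[0,0,0]],
])

```text
t: 16.65
ee_pos: [0.54, 0.1359, 0.2632]
ee_rot: [-0.0, 0.327, 0.945, -0.001]
force: [0.2, -0.1, -0.4]
opening: 0.0237
```

```bash
python3 g.py .540 .1355 .25 52; python3 - <<'E'
from h import *
snap('scene','scene5')
E
python3 l.py 5 .540 .1355 .264 .12
```

```text
t 16.65 pos [0.54   0.1359 0.2632] zt [-0.0011 -0.0009 -1.    ] F [ 0.1794 -0.1476 -0.3704] open 0.023696403948902635
shift now axes [-0.0002 -0.0003  0.0132] turn [-0.0014 -0.0003 -0.0022] shift in final axes [-0.0002 -0.0003  0.0132]
right [0.4065 0.9137 0.0051] fwd [-0.858   0.5137  0.    ]
[[-0.0467 -0.0023 -0.0029  3.    ]
 [-0.0573 -0.0011 -0.0004  4.    ]
 [-0.067  -0.002  -0.0035  3.    ]
 [-0.0783 -0.0013 -0.0022  3.    ]
 [-0.0883 -0.0022 -0.003   4.    ]
 [-0.0993 -0.0015 -0.0018  4.    ]
 [-0.111  -0.0022 -0.0009  3.    ]
 [-0.12   -0.0019 -0.0036  3.    ]
 [-0.1314 -0.0012 -0.0034  3.    ]]
lat slope -0.0010634381613578304 at tip -0.0015492730379954422 at stem pt -0.001613079327676912
dep slope 0.005288669200349115 at tip -0.0026340167876476497 at stem pt -0.0023166966356267028
collar lat -0.020653741269035422 0.015375160839807066 mid -0.002639290214614178 dep -0.022255270067754036 0.018576998997861156 -0.00183913553494644
```

```bash
cat > sil.py <<'E'
from h import *
from scipy.optimize import least_squares
np.set_printoptions(precision=4,suppress=True)
def hullmask(pts):
    m=np.zeros((1600,2560),np.uint8); cv2.fillConvexPoly(m,cv2.convexHull(np.round((np.array(pts)+.5)*4).astype(np.int32)),1); M=cv2.moments(m,True); return np.array([M['m10'],M['m01']])/M['m00']/4-.5,M['m00']/16
th=np.linspace(0,2*np.pi,60)
def model(c,x,y): return hullmask([px(c,[x+.019*np.cos(a),y+.019*np.sin(a),z]) for a in th for z in(.0975,.11)])
for c,n in(('scene','s1'),('scene','s2'),('scene','scene3'),('top','top3'),('top','t1')):
    d=np.load(f'pics/{n}.npy'); C=cloud(c,d)
    m=(d>0)&(np.hypot(C[...,0]-.538,C[...,1]-.135)<.035)&(C[...,2]>.0995)&(C[...,2]<.118)
    if m.sum()<20: print(n,'none');continue
    v,u=np.where(m); q=[(a+i,b+j) for a,b in zip(u,v) for i in(-.5,.5) for j in(-.5,.5)]
    o,A=hullmask(q); s=least_squares(lambda x:model(c,*x)[0]-o,[.538,.135],diff_step=.004); print(n,s.x,'area',A,model(c,*s.x)[1],s.fun)
# stem tip: predicted image row/col of tip and mid for axis at given pos vs depth silhouettes
d=np.load('pics/scene5.npy'); C=cloud('scene',d)
m=(d>0)&(np.hypot(C[...,0]-.538,C[...,1]-.135)<.02)&(C[...,2]>.122)&(C[...,2]<.22)
v,u=np.where(m); print('stem lowest row',v.max(),'cols',u[v>v.max()-8].mean(),'model tip for (.538,.135,.127)',px('scene',[.538,.135,.127]),px('scene',[.538,.135,.157]), 'meas col at rows',[(r,u[v==r].mean()) for r in (v.max()-12,v.max()-6,v.max()-2)])
E
python3 sil.py
```

```text
s1 [0.5359 0.1328] area 165.1875 121.5 [ 0.0075 -0.0036]Traceback (most recent call last):
  File "sil.py", line 13, in <module>
    o,A=hullmask(q); s=least_squares(lambda x:model(c,*x)[0]-o,[.538,.135],diff_step=.004); print(n,s.x,'area',A,model(c,*s.x)[1],s.fun)
                       ~~~~~~~~~~~~~^^^^^^^^^^^^^^^^^^^^^^^^^^^^^^^^^^^^^^^^^^^^^^^^^^^^^^
    return func(*args, **kwargs)
    vector_fun = VectorFunction(
        fun_wrapped,
    ...<6 lines>...
        workers=workers
    )
    self._update_fun()
    ~~~~~~~~~~~~~~~~^^
    self.f = self.fun_wrapped(xp_copy(self.x))
             ~~~~~~~~~~~~~~~~^^^^^^^^^^^^^^^^^
    return np.atleast_1d(self.fun(x))
                         ~~~~~~~~^^^
    return self.f(x, *self.args, **self.kwargs)
           ~~~~~~^^^^^^^^^^^^^^^^^^^^^^^^^^^^^^
  File "sil.py", line 13, in <lambda>
    o,A=hullmask(q); s=least_squares(lambda x:model(c,*x)[0]-o,[.538,.135],diff_step=.004); print(n,s.x,'area',A,model(c,*s.x)[1],s.fun)
                                              ~~~~~^^^^^^
  File "sil.py", line 7, in model
    def model(c,x,y): return hullmask([px(c,[x+.019*np.cos(a),y+.019*np.sin(a),z]) for a in th for z in(.0975,.11)])
                                       ~~^^^^^^^^^^^^^^^^^^^^^^^^^^^^^^^^^^^^^^^^^
  File "h.py", line 14, in px
    r,t,K,k1=ext(c); q=r@np.array(p)+t; s=q[:2]/q[2]; s=s*(1+k1*s@s); return K[:2,:2]@s+K[:2,2]
             ~~~^^^
  File "h.py", line 5, in ext
    k=bot.calibration(c); return cv2.Rodrigues(np.array(k['rvec'],float))[0],np.array(k['tvec'],float).ravel(),np.array(k['intrinsics']),k['k1']
ValueError: time passes only in moves, steps and waits
```

```bash
sed -i 's/^def ext/import functools\n@functools.cache\ndef ext/' h.py
sed -i 's/    if m.sum()<20/    m=cv2.morphologyEx(cv2.morphologyEx(m.astype(np.uint8),3,np.ones((5,5))),2,np.ones((3,3)))>0\n    if m.sum()<20/; s/C\[...,2\]>.0995/C[...,2]>.1025/; s/(.0975,.11)/(.1025,.11)/' sil.py; python3 sil.py
```

```text
s1 [0.538 0.136] area 99.3125 104.4375 [0.0026 0.0034]
s2 [0.5397 0.1353] area 108.6875 105.375 [0.008  0.0002]
scene3 [0.5391 0.1344] area 111.5625 105.5625 [-0.0018  0.0165]
top3 [0.5376 0.1346] area 162.4375 167.875 [-0.0004  0.0002]
t1 none
stem lowest row 198 cols 356.0 model tip for (.538,.135,.127) [355.5132 197.5894] [356.1505 189.4041] meas col at rows [(np.int64(186), np.float64(356.5)), (np.int64(192), np.float64(356.0)), (np.int64(196), np.float64(356.0))]
```

The port comes out at about (0.5385, 0.135) and the stem axis at about (0.538, 0.135), so they agree within roughly 1 mm. I'll lower in two stages.

Request:
drive_tool([
  [0.015,[0,0,0.004],[0,0,0]],
  [0.015,[0,0,0.006],[0,0,0]],
  [0.015,[0,0,0.006],[0,0,0]],
  [0.015,[0,0,0.006],[0,0,0]],
  [0.015,[0,0,0.006],[0,0,0]],
  [0.015,[0,0,0.006],[0,0,0]],
  [0.015,[0,0,0.002],[0,0,0]],
  [0.015,[0,0,0],[0,0,0]],
])

```text
t: 17.7
ee_pos: [0.5398, 0.1358, 0.2243]
ee_rot: [-0.001, 0.327, 0.945, -0.001]
force: [0.2, -0.0, -1.6]
opening: 0.0238
```

```bash
python3 g.py .540 .1355 .187 52
```

```text
t 17.7 pos [0.5398 0.1358 0.2243] zt [-0.0017 -0.001  -1.    ] F [ 0.213  -0.0218 -1.5541] open 0.0238222701499296
shift now axes [-0.0004 -0.0001  0.0373] turn [-0.0018 -0.0007 -0.0022] shift in final axes [-0.0003 -0.0002  0.0373]
```

Request:
drive_tool([
  [0.015,[0,0,0.005],[-0.001,0,0]],
  [0.015,[0,0,0.006],[0,0,0]],
  [0.015,[0,0,0.006],[0,0,0]],
  [0.015,[0,0,0.006],[0,0,0]],
  [0.015,[0,0,0.006],[0,0,0]],
  [0.015,[0,0,0.005],[0,0,0]],
  [0.015,[0,0,0],[0,0,0]],
  [0.015,[0,0,0],[0,0,0]],
])

```text
t: 18.7
ee_pos: [0.5399, 0.1358, 0.188]
ee_rot: [-0.0, 0.327, 0.945, -0.0]
force: [-0.3, -0.2, -0.8]
opening: 0.0241
```

```bash
python3 g.py .540 .1355 .187 52; python3 - <<'E'
from h import *
im,d=snap('scene','scene6'); cv2.imwrite('pics/c6.png',cv2.resize(im[160:235,310:400,::-1],None,fx=8,fy=8,interpolation=2))
E
python3 l.py 6 .540 .1355 .187 .113
```

```text
t 18.7 pos [0.5399 0.1358 0.188 ] zt [-0.0008 -0.0001 -1.    ] F [-0.3433 -0.197  -0.769 ] open 0.024074715626259097
shift now axes [-0.0003 -0.0002  0.001 ] turn [-0.0006 -0.0006 -0.0022] shift in final axes [-0.0003 -0.0002  0.001 ]
right [0.4065 0.9137 0.0051] fwd [-0.858   0.5137  0.    ]
[[-0.0452 -0.0041 -0.001   1.    ]
 [-0.0562 -0.0005 -0.001   3.    ]
 [-0.0682 -0.0027  0.0008  5.    ]]
lat slope -0.04691271611079681 at tip 0.0020674326225974277 at stem pt -0.0007473303440503811
dep slope -0.06043324154821794 at tip 0.0026322140971905984 at stem pt -0.0009937803957024791
collar lat -0.020155668888997245 0.01598335242211174 mid -0.0020861582334427524 dep -0.021654027540951325 0.013526294019460906 -0.004063866760745209
```

View pics/c6.png

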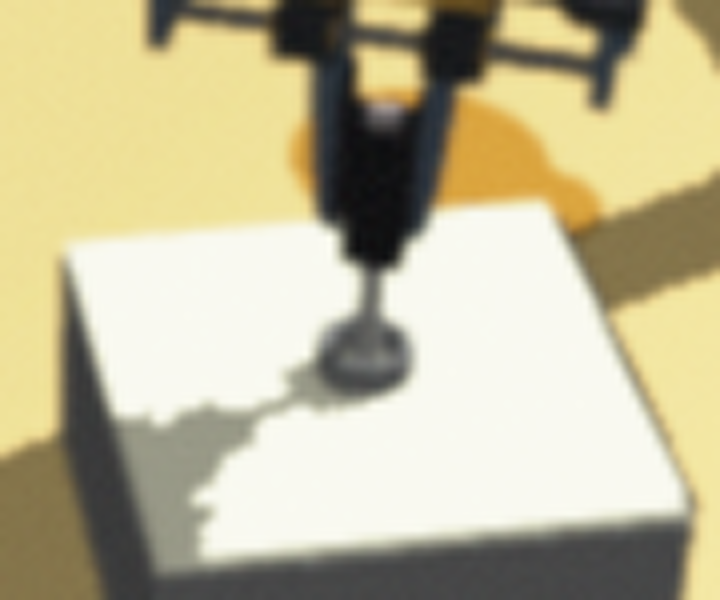

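The stem enters the collar centrally: stem about crop x 368, collar 318–411. That puts the offset at 1.5 mm or less, with no contact force beyond noise. The tip is at about z = 0.051, or 59 mm below the mouth, so I'm handing in.

```bash
python3 - <<'E'
from bench import bot
s=bot.read_state(); print(s['t'],s['ee_pos'],s['opening'],s['joint_velocities'])
print(bot.sign_off())
E
```

```text
18.75 [0.53991243 0.13586426 0.18799651] 0.02356732290101956 [-0.00120479 -0.00081829 -0.00211044 -0.00148993  0.00046253  0.00025468]
the job is handed in; nothing more can be done
None
```

I handed the job in at 18.75 s. The lid is shut and the probe is held still in the port; the sign-off gives no verdict, so these are my own last checks.

- **Lid:** I pushed it shut from behind with closed fingers at under about 1 rad/s, then pressed it down. The depth fit of its upper face has no slope and lies at 96 mm, so it is fully shut.
- **Probe depth:** The tip is about 59 mm below the port's mouth. This comes from where I gripped the handle and agrees with the earlier camera estimate to about 1 mm.
- **Centring:** The stem is within about 1.5 mm of the port's axis, and the tool is within 0.001 rad of vertical. With the probe already in the port, the short visible piece of stem gave a noisy depth fit. For centring I therefore relied on the check made just above the port and on the final picture.
- **Grip and contact:** The gripper was set to 25 N and the opening reads 23.6 mm on the 24 mm handle. The arm is at rest, and the wrist force was about 1 N, which is noise level, so there is no sign of touching the lid or box.
- **Disagreements:** The two cameras and the networks differed by 1–3 mm on where the port is. The networks' tip and stem detections were partly wrong, so I did not use them.
- **Bystanders:** I went nowhere near them, but I did not measure them again at the end.

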